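Reverse the scraper arm of the levelling stand

TASK

Pull the stand's front flap right down, lift the scraper arm off its pivot pin and turn it end for end, so that the eye next to the blade goes on the pin and the plain end lies in the fork, blade still hanging down and the arm fully seated. Then push the flap back up until it is shut, so its lip holds the arm's end. Leave the objects standing around the stand where they are.

Things in the scene. Friction and masses are not known exactly. Their poses are not given: they have to be found in the camera images.
- stand: Stand fixed to the table; white base plate 212 x 124 x 12 mm. Origin: on the table, midway between pivot pin and fork; +x points from fork to pin, z up; the flap is on its -x side, roughly towards the robot. Round grey turntable (96 mm across, top 20 mm above the table) round the pin's 28 mm boss.
- pin_seat (a point): Foot of the upright steel pivot pin, on top of its boss, 46 mm above the table, at x = +60 mm in the stand's frame. The pin is 10 mm in diameter, rises 26 mm above this point, and its top 7 mm taper to 4 mm.
- fork_seat (a point): Top of the rest block at x = -60 mm in the stand's frame, 46 mm above the table; an arm's end lies on it between two 10 mm posts that rise 20 mm above it, 39 mm clear between them across y.
- scraper_arm: Loose flat aluminium arm, 0.12 kg, 150 x 22 x 12 mm, a round eye (30 mm, bore 13 mm) at each end. Origin: midway between the bores, on the underside (bar free to grasp here across 22 mm); +x to the plain eye, z up. Cross blade 44 mm wide, 4 thick at x = -30, 20 mm below the underside, its clamp 5 mm above the arm. At first the plain eye is on the pin, blade's eye in the fork.
- eye_blade (a point): Centre of the bore of the eye next to the blade (30 mm from it), on the arm's underside; 120 mm from the other bore.
- eye_plain (a point): Centre of the bore of the plain eye at the other end (90 mm from the blade), on the arm's underside.
- flap (a joint): Angle of the grey front flap (88 wide, 55 high, 6 mm thick), hinged at its bottom: 0 shut (upright), 0.9 rad at the stop, pulled down away from the pin. Stiff: stays where left (1.5 N at the handle moves it). Its 30 mm wide lip, 46 to 51 mm above the hinge, reaches 23 mm inward, over the arm's end when shut, and keeps it from lifting.
- flap_hinge (a point): Middle of the flap's hinge axis, fixed in the stand's frame at x = -84 mm, 17 mm above the table; the axis runs along the stand's y.
- flap_handle (a point): Middle of the flap's handle: a round steel bar 9 mm in diameter along the stand's y, about 72 mm long on two legs, 88 mm from the hinge axis and 33 mm beyond the plate's top edge. Can be pinched from above; it turns between the fingers as the flap swings.
- jigger: Steel double-cone measuring cup, 44 x 44 x 108 mm, standing beside the stand; leave it. Origin: centre of its underside.
- dropper: Brown dropper bottle, 33 x 34 x 102 mm, standing beside the stand; leave it. Origin: centre of its underside.
- colour_bottle: Small bottle with a white cap, 25 x 25 x 68 mm, standing beside the stand; leave it. Origin: centre of its underside.
- dough: Wrapped brown lump, 53 x 59 x 30 mm, beside the stand; leave it. Origin: centre of its underside.
There are look-alikes about, which are no part of the job. Leave any yellow look-alike of the scraper_arm alone.

How it is judged:
On the way, in this order (a step that is already met when the one before it is completed fails the run):
1. the flap is pulled down (beyond 0.6 rad) (value of joint flap above 0.6 rad), for 0.1 s.
2. the arm is lifted clear of the pin (26 mm) (z of eye_plain in the frame of pin_seat above 0.026 m), for 0.1 s.
3. the arm is refitted end for end, blade eye fully down on the pin, flap still open (distance between eye_blade and pin_seat below 0.005 m and angle between scraper_arm's own z axis and vertical below 0.06 rad and value of joint flap above 0.3 rad), for 0.2 s.
At the end, for the whole second after the job is handed in: The blade's eye is on the pin and fully seated (within 5 mm of the pin's seat), the plain end lies in the fork (within 9 mm of the fork's seat), the arm is level (0.06 rad) with its blade down and at rest, and the flap is shut (below 0.06 rad) (distance between eye_blade and pin_seat below 0.005 m and distance between eye_plain and fork_seat below 0.009 m and angle between scraper_arm's own z axis and vertical below 0.06 rad and value of joint flap below 0.06 rad and linear speed of scraper_arm below 0.02 m/s); the robot touches nothing.
It fails at once if an object beside the stand is knocked or shifted by more than 25 mm (distance of any of jigger, dropper, colour_bottle, dough from where it was at the start of the episode above 0.025 m).
It also fails if it takes over 61 s, if anything falls off the work surface, if the arm or the gripper's body presses on something with over 40 N, if the wrist force passes 120 N, or if a joint passes its speed limit or range.

ROBOT

A 7-joint arm with a two-finger parallel gripper is mounted at the origin on a cart in front of the work surface, level with it; the furniture and walls round the work are solid. World frame = base frame: x ahead of the robot, y to its left, z up, the work surface at z = 0. Lengths are in m, angles in rad, forces in N, time in s.
With the tool pointing down it reaches from about 0.4 to 0.9 m from the base axis. Payload 5.6 kg.
Tool frame: the origin (TCP) lies midway between the tips of the shut fingers; the grasp point (between the pads) lies 19 mm behind it; z points along the fingers, y is the line along which they close (so a half turn about z gives the same grasp; the last joint's range is limited). The gripper opens to 92 mm and grips with 3 to 60 N. Pads are 20 mm wide; open, the fingers measure 128 mm over their backs; the gripper's body (75 mm by 189 mm) begins 69 mm behind the grasp point.
Start: joints at [-1.324, 0.468, -0.012, 1.603, 0.006, 1.071, -0.056], TCP at [0.186, 0.623, 0.192] pointing down, gripper open.
Joint ranges: [-2.53, 2.53], [-0.31, 2.02], [-1.57, 1.55], [0.28, 2.44], [-1.29, 4.43], [0.15, 1.84], [-2.92, 2.92]. Speed limits (rad/s): [2.57, 2.57, 3.14, 3.14, 3.14, 3.14, 3.14].

INTERFACE

Orientations are given as a 3x3 rotation matrix whose columns are the frame's x, y, z axes.
In Python, from station import env, effector, solver, viewer, workorder, search_frame, tip_of gives the robot as it stands. Calls block until the motion is done:
- env.reach(position, orientation): joint-space move of the TCP to a pose.
- env.movel(position, frame=None, rate=0.15): straight line of the TCP; frame=None keeps the orientation; rate is the mean speed in m/s.
- env.goto_joints(angles): joint-space move.
- effector.release() and effector.grasp(squeeze=None): open the fingers fully, or close them until they stop; squeeze is the grip in N (None keeps the last).
- env.pause(seconds).
- solver.inverse_kinematics(position, orientation): joint angles nearest the present ones, or None.
- env.sense(): the state.
- viewer.read_camera(name): name is "scene" or "top" or "wrist"; returns (picture, depth): 400x640x3 uint8, red, green, blue; 400x640 float32, m along the optical axis (not along the pixel's ray), 0 where there is no reading.
- viewer.camera_info(name): a dict with "intrinsics" (3x3 intrinsics, pixels), "eye" and "rotation" of the camera in the world; the wrist camera has in their place "T_tool_cam" (4x4, takes a point from camera to tool coordinates, whose origin is the TCP and whose axes are the flange's). Camera axes: x right, y up, looking along -z (the intrinsics and any distortion apply to the point x, -y, -z); pixel columns grow to the right and rows downward; lengths in m; the calibration is good to about 2 mm. A picture is of the moment at which its call begins: read the wrist's pose just before it. camera_info takes no time and is no camera call.
A pose or a line that the arm cannot do raises env.PlanningError and nothing moves.
- workorder.finish_job(): hands the job in; it is judged then, once.
Trained networks look in the newest picture that a camera, given by its name, has taken for a name from the list of things; names that differ only in an ending like _2 or _b are one class to them, and where a whole thing is asked for, a point or a joint stands for the part that bears it (a point fixed in the world has none). Each returns a list of dicts, best first, with "score" (0 to 1); they miss things now and then, are a little off and sometimes report something else, mostly with a low value. They report only what shows in the picture. A call takes as long as a camera call. They do not tell look-alikes from the thing itself.
- search_frame(camera, name): "at" ([x, y, z] in m, in world coordinates, good to about 4 mm: the middle of the surface that is visible of it).
- tip_of(camera, name): "at" ([x, y, z] in m, in world coordinates, good to about 4 mm: a listed point, or the origin of a listed thing).
The state is a dict: "t": time; "joint_positions": joint angles; "joint_velocities": joint speeds; "tau": joint torques, N m; "ee_pos": TCP position; "tcp_rot": TCP orientation; "wrist_force": force on the tool from outside, world axes, zero at the start; "moment": the same for the moment, N m; "gripper_width": finger opening in m; "grasp_force": force on a finger pad.
Only numpy, scipy, OpenCV 4.12 (cv2) and the standard library are available. Lean on these libraries where they do the work, as an engineer would, in place of code of your own. Each camera call takes 0.05 s, during which the arm holds its last target. There are 200 camera calls.

## Working session

There is one attempt and no reset: what is moved stays moved. The work goes in short steps, each a Python script; the robot and the scene stay as the last script left them, time stands still between calls to the robot, and variables do not carry over. Pictures are saved under pics/ and viewed, at most 10 in all, crops included, and the job is handed in when it is done.

```bash
mkdir -p pics; python3 - <<'E'
from station import env, effector, solver, viewer, workorder, search_frame, tip_of
import cv2, numpy as np
np.set_printoptions(precision=4,suppress=True)
for c in ("scene","top"):
    p,d=viewer.read_camera(c); cv2.imwrite(f"pics/{c}0.png",p[:,:,::-1]); np.save(f"pics/{c}0.npy",d)
    i=viewer.camera_info(c); print(c,i)
    for n in ("stand","pin_seat","fork_seat","scraper_arm","eye_blade","eye_plain","flap_hinge","flap_handle","jigger","dropper","colour_bottle","dough"):
        r=tip_of(c,n); print(n,[(np.round(x["at"],3).tolist(),round(x["score"],2)) for x in r[:3]])
s=env.sense(); print(s["t"],s["ee_pos"],s["tcp_rot"])
E
```

```text
scene {'intrinsics': array([[490.7802,   0.    , 312.9   ],
       [  0.    , 490.7802, 201.6559],
       [  0.    ,   0.    ,   1.    ]]), 'eye': array([ 0.1473, -0.7026,  0.4839]), 'rotation': array([[ 0.9001,  0.176 , -0.3986],
       [-0.4358,  0.3672, -0.8217],
       [ 0.0017,  0.9133,  0.4072]])}
stand [([0.606, -0.008, 0.0], 0.73), ([0.592, 0.143, -0.004], 0.33)]
pin_seat [([0.667, -0.0, 0.046], 0.69)]
fork_seat [([0.547, -0.016, 0.049], 0.95), ([0.55, -0.013, 0.048], 0.73), ([0.625, -0.132, -0.0], 0.49)]
scraper_arm [([0.379, 0.089, 0.017], 0.96), ([0.605, -0.002, 0.046], 0.56)]
eye_blade [([0.327, 0.115, 0.026], 0.87), ([0.546, -0.012, 0.046], 0.57)]
eye_plain [([0.67, -0.002, 0.047], 0.93), ([0.438, 0.076, 0.005], 0.78)]
flap_hinge [([0.526, -0.017, 0.012], 0.61), ([0.521, -0.02, 0.105], 0.59)]
flap_handle [([0.521, -0.017, 0.108], 0.57)]
jigger [([0.533, -0.159, 0.005], 0.75)]
dropper [([0.503, 0.129, -0.003], 0.67)]
colour_bottle [([0.624, -0.131, 0.003], 0.93)]
dough [([0.59, 0.144, -0.005], 0.75), ([0.549, -0.016, 0.046], 0.67)]
top {'intrinsics': array([[391.7619,   0
[... 325 characters left out ...]
.67)]
pin_seat [([0.666, 0.005, 0.046], 0.66)]
fork_seat [([0.55, -0.018, 0.046], 0.62)]
scraper_arm [([0.609, -0.001, 0.044], 0.86), ([0.38, 0.094, 0.016], 0.74)]
eye_blade [([0.327, 0.112, 0.027], 0.86), ([0.545, -0.019, 0.043], 0.68)]
eye_plain [([0.667, -0.002, 0.046], 0.59), ([0.436, 0.078, 0.006], 0.56)]
flap_hinge [([0.528, -0.02, 0.016], 0.83), ([0.592, 0.147, -0.002], 0.45)]
flap_handle [([0.524, -0.021, 0.109], 0.72)]
jigger [([0.538, -0.163, 0.0], 0.64)]
dropper [([0.5, 0.12, -0.003], 0.49)]
colour_bottle [([0.634, -0.131, -0.001], 0.41)]
dough [([0.592, 0.148, 0.0], 0.83)]
1.3 [0.1858 0.6229 0.1917] [[-0.9583  0.2858  0.0001]
 [ 0.2858  0.9583  0.    ]
 [-0.      0.     -1.    ]]
```

View pictures.

View pics/scene0.png

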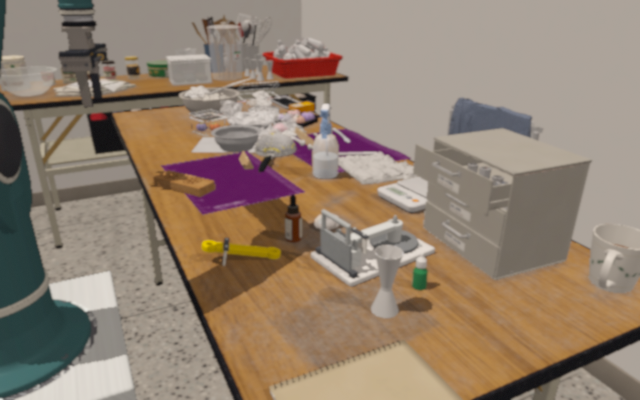

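View pics/top0.png

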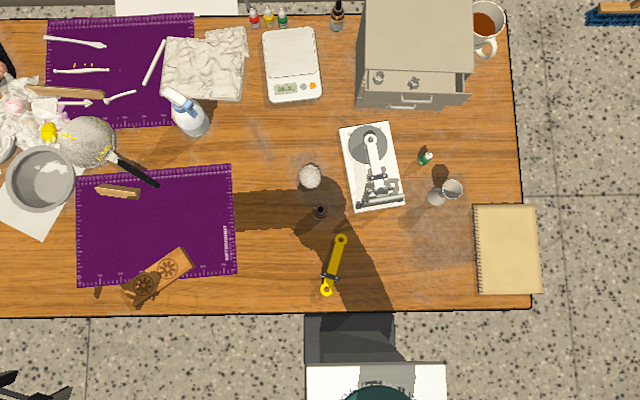

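```bash
cat > h.py <<'E'
from station import env, effector, solver, viewer, workorder, search_frame, tip_of
import cv2, numpy as np
np.set_printoptions(precision=4,suppress=True)
def Rtool(yaw,tilt=0.):
    # tool y along horizontal heading yaw, z down; tilt>0 leans tool body back along -y
    x=np.array([-np.sin(yaw),np.cos(yaw),0]); h=np.array([np.cos(yaw),np.sin(yaw),0]); k=np.array([0,0,1.])
    y=np.cos(tilt)*h+np.sin(tilt)*k; z=np.sin(tilt)*h-np.cos(tilt)*k
    return np.c_[x,y,z]
def wpose():
    s=env.sense(); T=np.eye(4); T[:3,:3]=s["tcp_rot"]; T[:3,3]=s["ee_pos"]
    return T@viewer.camera_info("wrist")["T_tool_cam"]
def tips(c,names,n=2):
    for m in names: print(m,[(np.round(x["at"],4).tolist(),round(x["score"],2)) for x in tip_of(c,m)[:n]])
E
python3 - <<'E'
from h import *
d=np.load("pics/top0.npy"); i=viewer.camera_info("top"); K=i["intrinsics"]
u,v=np.meshgrid(np.arange(640),np.arange(400))
P=np.stack([(u-K[0,2])/K[0,0]*d,-(v-K[1,2])/K[1,1]*d,-d],-1)@i["rotation"].T+i["eye"]
m=(d>0)&(P[...,0]<.8)&(P[...,0]>.68)&(P[...,1]<.03)&(P[...,1]>-.25)&(P[...,2]>.03)
Q=P[m]; print("cab",Q.min(0),Q.max(0)); 
for z in (.05,.1,.15,.2): 
    q=Q[Q[:,2]>z]; print(z,q[:,0].min(),q[:,1].max()) if len(q) else None
m=(d>0)&(np.hypot(P[...,0],P[...,1])<.85)&(P[...,0]>.2)&(P[...,1]>.08)&(P[...,1]<.6); print("path max z",P[m][:,2].max())
s=env.sense(); p=s["ee_pos"]; env.movel(p+[0,0,.08],rate=.25)
yaw=.134
env.reach([.53,-.019,.27],Rtool(yaw))
s=env.sense(); print(s["t"],s["ee_pos"],s["joint_positions"])
hg=np.array([.528,-.0195,.017]); ax=np.array([np.cos(yaw),np.sin(yaw),0])
for a in (0,.3,.6,.87):
    rad=-np.sin(a)*ax+np.cos(a)*np.array([0,0,1]); t=a*.6; R=Rtool(yaw,t)
    q=solver.inverse_kinematics(hg+.088*rad+R[:,2]*.01,R); print(a,q)
p,_=viewer.read_camera("wrist"); cv2.imwrite("pics/w1.png",p[:,:,::-1])
tips("wrist",["pin_seat","fork_seat","eye_blade","eye_plain","flap_hinge","flap_handle","stand"])
print(viewer.camera_info("wrist"))
E
```

```text
cab [ 0.7009 -0.1839  0.03  ] [0.8    0.0299 0.2125]
0.05 0.7008520396060463 0.029944839398798023
0.1 0.7008520396060463 0.02993587940987409
0.15 0.7008520396060463 0.029916127904508566
0.2 0.7141080485433285 0.029916127904508566
path max z 0.33933732718476395
4.3417 [ 0.5302 -0.0178  0.2699] [-0.6739  0.2113  0.7569  1.8416 -0.1585  1.1502  0.2732]
0 [-0.5569  0.4487  0.6647  2.0144 -0.3814  0.8022  0.4637]
0.3 [-0.5493  0.3147  0.6358  2.2135 -0.4371  0.5333  0.5429]
0.6 [-0.5521  0.2457  0.6502  2.4055 -0.8852  0.2788  1.0178]
0.87 None
pin_seat [([0.6639, 0.004, 0.0436], 0.75)]
fork_seat [([0.5475, -0.0157, 0.0457], 0.87)]
eye_blade [([0.5449, -0.0166, 0.0426], 0.84), ([0.3216, 0.1152, 0.0223], 0.78)]
eye_plain [([0.6689, 0.0018, 0.0449], 0.85), ([0.4377, 0.0735, 0.0078], 0.64)]
flap_hinge [([0.5241, -0.0205, 0.0164], 0.71)]
flap_handle [([0.5201, -0.0246, 0.1036], 0.89)]
stand [([0.6042, -0.0051, 0.0008], 0.55)]
{'intrinsics': array([[301.399 ,   0.    , 318.4455],
       [  0.    , 301.399 , 200.5483],
       [  0.    ,   0.    ,   1.    ]]), 'T_tool_cam': array([[-0.0001,  0.9701,  0.2429,  0.0688],
       [ 1.    ,  0.0006, -0.0018,  0.0004],
       [-0.0018,  0.2429, -0.9701, -0.193 ],
       [ 0.    ,  0.    ,  0.    ,  1.    ]])}
```

```bash
python3 - <<'E'
from h import *
yaw=.134
hg=np.array([.526,-.0205,.017]); ax=np.array([np.cos(yaw),np.sin(yaw),0])
for a in (.65,.75,.87):
  for t in (-.2,0,.2,.35):
   for f in (0,1):
    rad=-np.sin(a)*ax+np.cos(a)*np.array([0,0,1]); R=Rtool(yaw,t)
    if f: R=R@np.diag([-1,-1,1])
    q=solver.inverse_kinematics(hg+.088*rad+R[:,2]*.01,R); print(a,t,f,q)
E
```

```text
0.65 -0.2 0 [-0.5605  0.5198  0.6815  1.9994 -0.3389  0.9561  0.4475]
0.65 -0.2 1 [-0.9357  0.9422  1.359   2.0176 -0.8668  1.2595 -2.1734]
0.65 0 0 [-0.5591  0.3917  0.6584  2.1497 -0.3665  0.7099  0.4789]
0.65 0 1 [-0.9891  0.7771  1.3477  2.1686 -0.9376  1.0127 -2.109 ]
0.65 0.2 0 [-0.5587  0.2923  0.6522  2.3003 -0.5012  0.456   0.6251]
0.65 0.2 1 [-1.0116  0.5834  1.2976  2.3187 -1.0542  0.7312 -1.9814]
0.65 0.35 0 [-0.5623  0.2481  0.6657  2.4117 -0.8838  0.2848  1.0208]
0.65 0.35 1 [-0.95    0.412   1.1704  2.4273 -1.2388  0.4929 -1.7755]
0.75 -0.2 0 [-0.558   0.5189  0.6768  2.0178 -0.3411  0.9376  0.4516]
0.75 -0.2 1 [-0.9373  0.9404  1.3523  2.0362 -0.8715  1.2429 -2.165 ]
0.75 0 0 [-0.5555  0.3921  0.6543  2.1677 -0.3733  0.6916  0.4881]
0.75 0 1 [-0.9876  0.774   1.3394  2.1866 -0.9455  0.9956 -2.0969]
0.75 0.2 0 [-0.5577  0.2959  0.6535  2.3179 -0.5275  0.4395  0.6543]
0.75 0.2 1 [-1.0036  0.5786  1.2843  2.336  -1.0697  0.7136 -1.9612]
0.75 0.35 0 [-0.5332  0.25    0.6355  2.4275 -0.9325  0.2677  1.0729]
0.75 0.35 1 [ 1.0009  0.4777 -1.1038  2.3453  1.1117  0.4138  2.2925]
0.87 -0.2 0 [-0.5539  0.5211  0.6703  2.0381 -0.3461  0.9148  0.4582]
0.87 -0.2 1 [-0.9381  0.943   1.3445  2.0567 -0.8818  1.225  -2.1524]
0.87 0 0 [-0.5493  0.3962  0.6476  2.1876 -0.385   0.6686  0.5018]
0.87 0 1 [-0.9839  0.7751  1.3287  2.2067 -0.9606  0.9773 -2.079 ]
0.87 0.2 0 [-0.5536  0.3041  0.652   2.3376 -0.5679  0.4189  0.6973]
0.87 0.2 1 [-0.9903  0.5772  1.2649  2.3554 -1.0955  0.6942 -1.9317]
0.87 0.35 0 [-0.3518  0.2415  0.4307  2.4373 -0.8784  0.2123  1.0231]
0.87 0.35 1 [ 1.0079  0.4951 -1.1078  2.3643  1.1849  0.4136  2.2274]
```

View pics/w1.png

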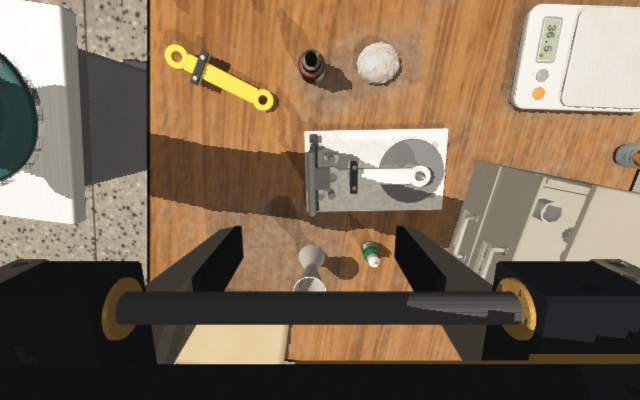

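```bash
python3 - <<'E'
from h import *
yaw=.134
ax=np.array([np.cos(yaw),np.sin(yaw),0]); k=np.array([0,0,1.])
h0=np.array([.5225,-.021,.105]); hg=h0-.088*k
env.movel(h0+[0,0,.03],Rtool(yaw),rate=.2)
env.movel(h0-[0,0,.008],rate=.15)
effector.grasp(12); s=env.sense(); print(s["t"],s["gripper_width"],s["grasp_force"],s["wrist_force"])
for a in (.2,.4,.6,.75,.86):
    R=Rtool(yaw,a*.35); p=hg+.088*(-np.sin(a)*ax+np.cos(a)*k)+R[:,2]*.008
    env.movel(p,R,rate=.1); s=env.sense(); print(a,s["t"],s["ee_pos"]-p,s["gripper_width"],s["wrist_force"])
tips("scene",["flap_handle"]) if viewer.read_camera("scene") else 0
effector.release(); s=env.sense()
env.movel(s["ee_pos"]+[0,0,.10],rate=.2)
p,_=viewer.read_camera("scene"); cv2.imwrite("pics/s2.png",cv2.resize(p[180:320,260:480,::-1],None,fx=3,fy=3)); tips("scene",["flap_handle"])
print(env.sense()["t"])
E
```

```text
7.3083 0.00044807711696933213 0.0 [ 0.3619  0.5218 -0.2858]
0.2 7.625 [-0.0006  0.      0.0002] 0.0006226850486203092 [ 1.3541 -1.6607 -0.3963]
0.4 7.9417 [0.0004 0.0001 0.0003] 0.0005579799151121512 [ 0.6596  0.0706 -0.2911]
0.6 8.2583 [0.0009 0.     0.0003] 0.0006172177565419724 [1.0452 0.1696 0.453 ]
0.75 8.5333 [ 0.0009 -0.      0.0003] 0.0004996844611725215 [ 0.7141 -0.5833  0.2975]
0.86 8.7833 [ 0.0008 -0.0001  0.0003] 0.0005061758412764885 [ 0.7623 -0.2632 -0.0892]
flap_handle [([0.5221, -0.0219, 0.1025], 0.79)]
flap_handle [([0.522, -0.0199, 0.1055], 0.63)]
11.0083
```

View pics/s2.png

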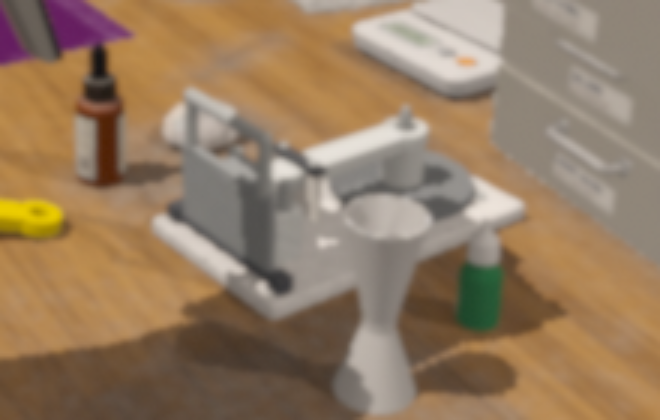

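```bash
python3 - <<'E'
from h import *
import sys
yaw=.134
ax=np.array([np.cos(yaw),np.sin(yaw),0]); k=np.array([0,0,1.])
h0=np.array([.5225,-.021,.105]); hg=h0-.088*k; o=.018
env.movel(h0+[0,0,.03],Rtool(yaw),rate=.2)
env.movel(h0-[0,0,o],rate=.15)
effector.grasp(12); s=env.sense(); print(s["t"],s["gripper_width"],s["grasp_force"],s["wrist_force"],s["ee_pos"])
if s["gripper_width"]<.005:
    p,_=viewer.read_camera("wrist"); cv2.imwrite("pics/w3.png",p[:,:,::-1]); p,_=viewer.read_camera("scene"); cv2.imwrite("pics/s3.png",cv2.resize(p[180:320,260:480,::-1],None,fx=3,fy=3)); sys.exit()
for a in (.2,.4,.6,.75):
    R=Rtool(yaw,a*.47); p=hg+.088*(-np.sin(a)*ax+np.cos(a)*k)+R[:,2]*o
    env.movel(p,R,rate=.1); s=env.sense(); print(a,s["t"],s["ee_pos"]-p,s["gripper_width"],s["wrist_force"])
viewer.read_camera("scene"); tips("scene",["flap_handle"])
E
```

```text
13.375 0.00036030123623509555 0.22730708587914705 [ 0.2443 -0.118   0.2495] [ 0.5224 -0.021   0.087 ]
```

View pics/w3.png

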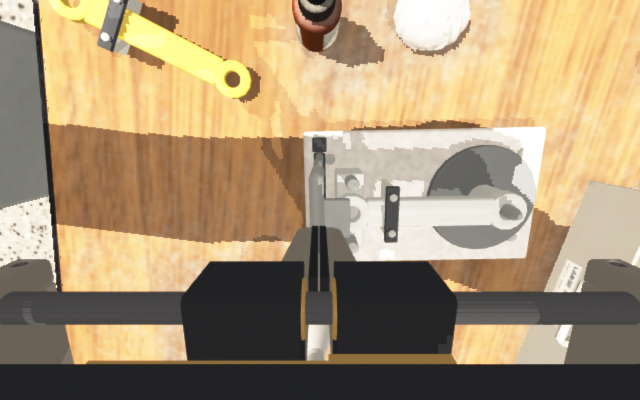

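View pics/s3.png

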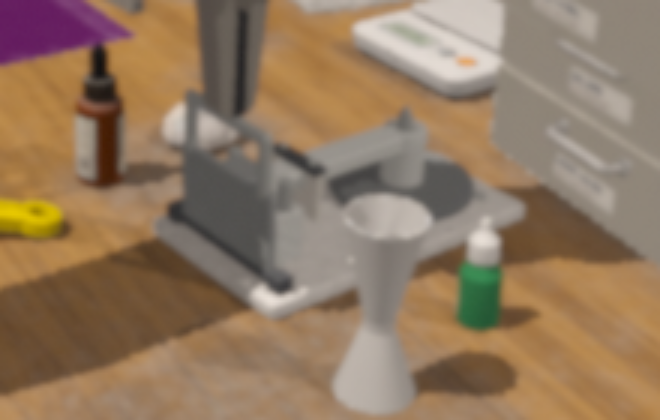

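```bash
cat >> h.py <<'E'
def proj(c,P,T=None):
    i=viewer.camera_info(c); K=i["intrinsics"]
    R,e=(i["rotation"],i["eye"]) if T is None else (T[:3,:3],T[:3,3])
    q=(np.atleast_2d(P)-e)@R; return np.c_[K[0,2]+K[0,0]*q[:,0]/-q[:,2],K[1,2]+K[1,1]*-q[:,1]/-q[:,2]]
def cloud(c,d,T=None):
    i=viewer.camera_info(c); K=i["intrinsics"]; u,v=np.meshgrid(np.arange(640),np.arange(400))
    R,e=(i["rotation"],i["eye"]) if T is None else (T[:3,:3],T[:3,3])
    return np.stack([(u-K[0,2])/K[0,0]*d,-(v-K[1,2])/K[1,1]*d,-d],-1)@R.T+e
E
python3 - <<'E'
from h import *
yaw=.134; s=env.sense(); yv=np.array([-np.sin(yaw),np.cos(yaw),0]); h=np.array([.5225,-.021,.105])
pts=np.array([s["ee_pos"],h-.036*yv,h,h+.036*yv])
T=wpose(); q=proj("scene",pts); print("scene",q,"crop",(q-[260,180])*3); print("wrist",proj("wrist",pts,T))
print(s["joint_positions"])
_,d=viewer.read_camera("scene"); P=cloud("scene",d)
for cx,cy in ((200,98),(215,106),(228,113),(250,126),(240,100),(232,90)): 
    u,v=int(round(260+cx/3)),int(round(180+cy/3)); print("crop",cx,cy,P[v,u])
_,d=viewer.read_camera("wrist"); P=cloud("wrist",d,T)
for u,v in ((316,170),(316,190),(317,210),(318,225),(300,250),(318,240),(345,250)): print("wr",u,v,P[v,u])
P=cloud("top",np.load("pics/top0.npy")); m=(abs(P[...,0]-.523)<.03)&(abs(P[...,1]+.02)<.05)&(P[...,2]>.085)&(P[...,2]<.12)
print("top bar",m.sum(),P[m].mean(0),P[m].min(0),P[m].max(0))
E
```

```text
scene [[335.3878 227.6819]
 [348.0485 226.2881]
 [335.6429 218.5459]
 [323.9999 211.2796]] crop [[226.1634 143.0456]
 [264.1456 138.8642]
 [226.9286 115.6376]
 [191.9997  93.8389]]
wrist [[317.3948 229.9212]
 [317.5343 291.9439]
 [317.4846 239.7788]
 [317.4301 182.4811]]
[-0.5397  0.4496  0.6436  2.0312 -0.3802  0.7792  0.4656]
crop 200 98 [ 0.5083 -0.015   0.1162]
crop 215 106 [ 0.5094 -0.0316  0.1192]
crop 228 113 [ 0.5179 -0.0307  0.1113]
crop 250 126 [ 0.5226 -0.0472  0.1099]
crop 240 100 [ 0.5245 -0.0325  0.1203]
crop 232 90 [ 0.519  -0.0316  0.1268]
wr 316 170 [0.516  0.0208 0.0974]
wr 316 190 [0.5173 0.0111 0.1096]
wr 317 210 [ 0.5195 -0.0007  0.1098]
wr 318 225 [0.5136 0.0472 0.28  ]
wr 300 250 [ 0.5128 -0.0112  0.1461]
wr 318 240 [ 0.5213 -0.0099  0.1337]
wr 345 250 [ 0.534  -0.0081  0.1468]
top bar 162 [ 0.5212 -0.016   0.1071] [ 0.512  -0.0566  0.0856] [0.5313 0.0225 0.1117]
```

```bash
python3 - <<'E'
from h import *
T=wpose(); s=env.sense(); R=s["tcp_rot"]; e=s["ee_pos"]
p,d=viewer.read_camera("wrist"); P=(cloud("wrist",d,T)-e)@R
for v in range(222,262,3): print(v,[np.round(P[v,u]*1000).astype(int).tolist() if d[v,u] else 0 for u in (300,310,317,325,335)],p[v,310])
p,d=viewer.read_camera("scene"); P=cloud("scene",d)
m=(abs(P[...,0]-.522)<.06)&(abs(P[...,1]+.02)<.05)&(P[...,2]>.06)&(P[...,2]<.2)&(d>0)
for v in range(200,236,2):
    w=np.where(m[v])[0]; print(v,[(int(u),np.round(P[v,u]*1000).astype(int).tolist(),int(p[v,u].mean())) for u in w if 330<=u<=342][::3])
E
```

```text
222 [[-23, -17, 87], [12, -4, -20], [13, 0, -23], [-1, 6, 19], [-1, 13, 19]] [143 140 131]
225 [[-26, -17, 87], [10, -4, -19], [11, 0, -22], [-3, 6, 19], [-2, 13, 17]] [143 139 131]
228 [[-29, -17, 87], [10, -4, -25], [11, 0, -27], [11, 4, -28], [10, 10, -25]] [108 101  89]
231 [[10, -10, -30], [10, -4, -30], [11, 0, -33], [11, 4, -34], [10, 10, -31]] [105  98  86]
234 [[10, -10, -35], [11, -4, -37], [11, 0, -38], [11, 4, -39], [10, 10, -36]] [102  95  84]
237 [[10, -9, -40], [11, -4, -42], [11, 0, -42], [12, 4, -44], [11, 10, -41]] [102  95  84]
240 [[11, -9, -47], [11, -4, -46], [11, 0, -46], [11, 4, -46], [11, 9, -46]] [101  94  83]
243 [[11, -9, -51], [11, -4, -50], [11, 0, -51], [11, 4, -50], [11, 9, -51]] [84 79 70]
246 [[11, -8, -54], [11, -4, -55], [11, 0, -54], [11, 4, -53], [11, 9, -54]] [70 67 61]
249 [[11, -8, -58], [11, -3, -59], [11, 0, -59], [11, 4, -57], [11, 9, -58]] [54 50 46]
252 [[11, -8, -62], [11, -3, -61], [11, 0, -61], [11, 4, -61], [11, 8, -62]] [53 50 46]
255 [[11, -8, -65], [11, -3, -65], [11, 0, -65], [11, 4, -66], [11, 8, -66]] [42 40 38]
258 [[11, -8, -6
[... 1371 characters left out ...]
 116], 86), (337, [518, -33, 116], 76), (340, [525, -31, 114], 47)]
218 [(330, [515, -13, 104], 143), (333, [517, -21, 107], 96), (336, [517, -33, 112], 90), (339, [523, -31, 110], 73)]
220 [(333, [517, -21, 103], 139), (336, [518, -30, 107], 98), (340, [522, -38, 110], 110)]
222 [(336, [519, -29, 103], 131), (339, [520, -39, 107], 103), (342, [521, -46, 110], 107)]
224 [(340, [520, -42, 105], 98)]
226 []
228 []
230 [(336, [539, 7, 66], 99), (339, [544, 4, 66], 115)]
232 [(331, [521, -8, 73], 97), (338, [536, -7, 69], 104), (341, [540, -11, 70], 111)]
234 [(330, [517, -11, 71], 86), (333, [520, -16, 73], 99), (336, [528, -14, 70], 102), (339, [534, -15, 69], 103), (342, [537, -20, 70], 103)]
```

```bash
python3 - <<'E'
from h import *
import sys
yaw=.134
ax=np.array([np.cos(yaw),np.sin(yaw),0]); k=np.array([0,0,1.])
h0=np.array([.521,-.020,.105]); hg=h0-.088*k; o=.026+.011
A=(.2,.4,.6,.8); tgt=[]
for a in A:
    R=Rtool(yaw,a*.42); tgt.append((hg+.088*(-np.sin(a)*ax+np.cos(a)*k)+R[:,2]*o,R))
qs=[solver.inverse_kinematics(*t) for t in tgt]; print(qs[-1])
if any(q is None for q in qs): print(qs); sys.exit()
effector.release()
T=wpose(); s=env.sense(); p,d=viewer.read_camera("wrist"); P=(cloud("wrist",d,T)-s["ee_pos"])@s["tcp_rot"]
m=(d>0)&(P[...,2]<-.005)&(abs(P[...,1])>.03)&(abs(P[...,1])<.075)&(abs(P[...,0])<.013); print("finger max z",np.percentile(P[m][:,2],[95,99,100]),P[m][:,0].max())
env.movel(h0-[0,0,o],Rtool(yaw),rate=.12)
effector.grasp(12); s=env.sense(); print(s["t"],s["gripper_width"],s["grasp_force"],s["wrist_force"],s["ee_pos"])
if s["gripper_width"]<.005: sys.exit()
for a,(p,R) in zip(A,tgt):
    env.movel(p,R,rate=.12); s=env.sense(); print(a,s["t"],s["ee_pos"]-p,s["gripper_width"],s["wrist_force"])
viewer.read_camera("scene"); tips("scene",["flap_handle"])
E
```

```text
[-0.1414  0.2995  0.187   2.4087 -0.8008  0.1509  0.9392]
finger max z [-0.0343 -0.0254 -0.0218] 0.012995998293325449
16.6333 0.008217404482533984 11.994236558675766 [0.6661 0.3506 0.1791] [ 0.521 -0.02   0.068]
0.2 16.9 [-0.0019 -0.0006 -0.0005] 0.008195971221208393 [-0.3078 -0.7028 -4.0648]
0.4 17.175 [-0.0003 -0.0004 -0.0002] 0.008573595604413349 [-1.9375 -3.1324 -1.9856]
0.6 17.45 [0.0001 0.0001 0.    ] 0.008264246150483925 [-4.0576 -2.1857  2.5379]
0.8 17.8667 [0.0019 0.0006 0.0003] 0.008386870286312194 [ 1.3988 -1.1359 -4.8614]
flap_handle [([0.5474, -0.0133, 0.0482], 0.4)]
```

```bash
python3 - <<'E'
from h import *
yaw=.134; D=.026
effector.release(); s=env.sense()
env.movel(s["ee_pos"]+[-.01,0,.10],rate=.25)
c=np.array([.607,-.008,.16])
R=Rtool(yaw+np.pi/2); 
for f in (1,-1): print(f,solver.inverse_kinematics(c,R@np.diag([f,f,1])))
q=solver.inverse_kinematics(c,R); 
if q is None or abs(q[6])>2.6: R=R@np.diag([-1,-1,1])
env.reach(c,R)
s=env.sense(); print(s["t"],s["ee_pos"],s["joint_positions"],R[:,1])
p,d=viewer.read_camera("wrist"); cv2.imwrite("pics/w4.png",p[:,:,::-1]); np.save("pics/w4.npy",d); np.save("pics/w4T.npy",wpose())
tips("wrist",["pin_seat","fork_seat","eye_blade","eye_plain","scraper_arm"])
p,d=viewer.read_camera("scene"); cv2.imwrite("pics/s4.png",cv2.resize(p[150:330,220:480,::-1],None,fx=3,fy=3))
tips("scene",["flap_handle"])
E
```

```text
1 [-0.4781  0.4675  0.5801  1.7726 -0.2998  0.9906  1.9239]
-1 [-0.6491  0.5318  0.8318  1.783  -0.4527  1.0293 -1.0827]
21.4667 [ 0.6064 -0.0085  0.1593] [-0.4775  0.468   0.5801  1.7737 -0.3     0.9903  1.9233] [-0.1336  0.991   0.    ]
pin_seat [([0.6658, 0.0067, 0.0442], 0.59), ([0.5239, -0.0211, 0.0191], 0.31)]
fork_seat [([0.549, -0.016, 0.0458], 0.72)]
eye_blade [([0.5474, -0.0168, 0.0408], 0.72), ([0.6221, -0.1306, -0.0007], 0.48)]
eye_plain [([0.4337, 0.0749, 0.0037], 0.92), ([0.6085, -0.0079, 0.0407], 0.71)]
scraper_arm [([0.6092, -0.0059, 0.041], 0.6)]
flap_handle [([0.4587, -0.03, 0.0783], 0.75)]
```

View pics/w4.png

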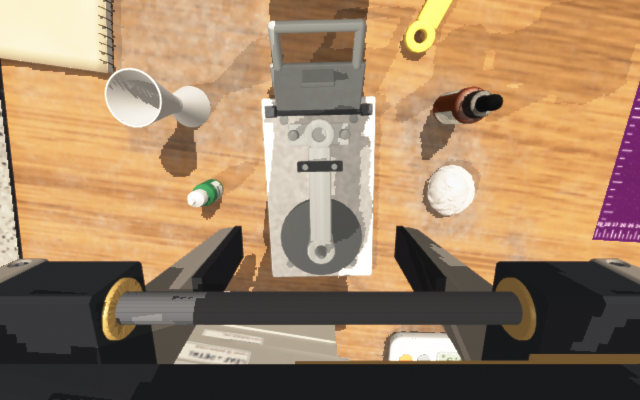

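```bash
cat >> h.py <<'E'
def ray(c,uv,z,T=None):
    i=viewer.camera_info(c); K=i["intrinsics"]
    R,e=(i["rotation"],i["eye"]) if T is None else (T[:3,:3],T[:3,3])
    v=R@np.array([(uv[0]-K[0,2])/K[0,0],-(uv[1]-K[1,2])/K[1,1],-1]); return e+v*(z-e[2])/v[2]
E
python3 - <<'E'
from h import *
T=np.load("pics/w4T.npy"); im=cv2.imread("pics/w4.png"); d=np.load("pics/w4.npy")
for n,uv,z in (("blade",(319,132),.058),("plain",(320,252),.058),("turntable",(321,236),.020),("barmid",(319.5,205),.058)): print(n,ray("wrist",uv,z,T))
P=cloud("wrist",d,T); m=(d>0)&(P[...,2]>.052)&(P[...,2]<.0615)&(abs(P[...,0]-.607)<.085)&(abs(P[...,1]+.008)<.035)
Q=P[m]; print(m.sum(),"z med",np.median(Q[:,2])); (cx,cy),(w,h),a=cv2.minAreaRect((Q[:,:2]*1000).astype(np.float32)); print(cx,cy,w,h,a)
ax=np.array([np.cos(.134),np.sin(.134)]); b=Q[:,:2]@ax; o=Q[:,:2]@[-ax[1],ax[0]]; print("along",np.percentile(b,[.5,99.5]),"across med",np.median(o))
for lo,hi in ((.53,.56),(.57,.60),(.60,.63),(.63,.645),(.65,.68)):
    k=(b>lo)&(b<hi); print(lo,k.sum(),np.percentile(o[k],[2,98]).mean())
E
```

```text
blade [ 0.546 -0.015  0.058]
plain [0.6681 0.0024 0.058 ]
turntable [0.6645 0.0033 0.02  ]
barmid [ 0.6174 -0.005   0.058 ]
2856 z med 0.058303194744966286
607.6724853515625 -10.266756057739258 147.97047424316406 44.47527313232422 4.948567867279053
along [0.5281 0.6736] across med -0.08688758957114118
0.53 714 -0.08829290686496492
0.57 505 -0.08737782688803775
0.6 599 -0.0868616138934098
0.63 297 -0.08633685312320277
0.65 435 -0.08585529862952145
```

```bash
python3 - <<'E'
from h import *
import sys
yaw=.147; R=Rtool(yaw+np.pi/2)
c=np.array([.607,-.006,.009])
env.movel(c+[0,0,.05],R,rate=.2); env.movel(c,R,rate=.1)
s=env.sense(); print(s["t"],s["ee_pos"],s["wrist_force"])
effector.grasp(35); s=env.sense(); print(s["gripper_width"],s["grasp_force"],s["wrist_force"])
if s["gripper_width"]<.018: sys.exit()
env.movel(c+[0,0,.012],rate=.06); s=env.sense(); print(s["t"],s["gripper_width"],s["wrist_force"])
env.movel(c+[0,0,.09],rate=.15); s=env.sense(); print(s["t"],s["ee_pos"],s["gripper_width"],s["grasp_force"],s["wrist_force"])
T=wpose(); p,d=viewer.read_camera("wrist"); cv2.imwrite("pics/w5.png",p[:,:,::-1]); np.save("pics/w5.npy",d); np.save("pics/w5T.npy",T)
tips("wrist",["pin_seat","fork_seat","eye_blade","eye_plain","scraper_arm"])
viewer.read_camera("scene"); tips("scene",["pin_seat","fork_seat","eye_blade","eye_plain","scraper_arm"])
E
```

```text
23.175 [ 0.6072 -0.0062  0.0091] [-0.23    0.5603  0.3416]
0.02139267935578134 34.99935686588287 [-0.5222  0.1115  0.4045]
24.5833 0.02161235728713968 [-0.3209  0.0803  0.0193]
25.25 [ 0.6064 -0.0057  0.0984] 0.021710002464637054 34.99917268753052 [ 0.5634  0.4905 -1.6576]
pin_seat []
fork_seat [([0.5485, -0.015, 0.0435], 0.69)]
eye_blade [([0.5464, -0.016, 0.1306], 0.89)]
eye_plain [([0.4353, 0.0733, 0.0], 0.83)]
scraper_arm []
pin_seat [([0.6659, -0.0006, 0.0456], 0.87)]
fork_seat [([0.5492, -0.016, 0.0456], 0.96)]
eye_blade [([0.3264, 0.1161, 0.0288], 0.94), ([0.5453, -0.0126, 0.1374], 0.75)]
eye_plain [([0.669, 0.0006, 0.1371], 0.92), ([0.4354, 0.0739, 0.0005], 0.78)]
scraper_arm [([0.6058, -0.0027, 0.1329], 0.76), ([0.3768, 0.0941, 0.0153], 0.68)]
```

View pics/w5.png

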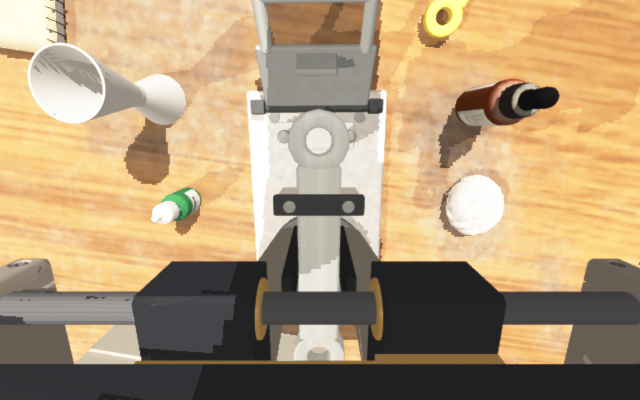

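```bash
python3 - <<'E'
from h import *
T=np.load("pics/w5T.npy"); d=np.load("pics/w5.npy"); P=cloud("wrist",d,T)
s=env.sense(); e,R=s["ee_pos"],s["tcp_rot"]
m=(d>0)&(P[...,2]>.138)&(P[...,2]<.156); v,u=np.where(m&(np.hypot(P[...,0]-.546,P[...,1]+.015)<.022)); print("ztop",np.median(P[v,u,2]))
z=np.median(P[v,u,2])
g=cv2.cvtColor(cv2.imread("pics/w5.png"),cv2.COLOR_BGR2GRAY)
print("circ",cv2.HoughCircles(g[100:185,270:370],cv2.HOUGH_GRADIENT,1,10,param1=80,param2=12,minRadius=9,maxRadius=36))
for uv in ((319,139),(319,141),(318,351)): 
    p=ray("wrist",uv,z,T); print(uv,p,(p-e)@R)
Q=(P[v,u]-e)@R; print("ring far extent x_tool",np.percentile(Q[:,0],[1,99,100]),"y",np.percentile(Q[:,1],[1,99]))
E
```

```text
ztop 0.14729537854705219
circ [[[51.5 39.5 34.3]
  [57.5 30.5 28.6]
  [41.5 33.5 23. ]
  [67.5 27.5 18.5]
  [67.5 38.5 16. ]
  [83.5 20.5 11.5]
  [21.5 41.5 15. ]
  [30.5 25.5 10.3]
  [43.5 45.5  9.4]]]
(319, 139) [ 0.546  -0.0135  0.1473] [ 0.0615  0.0015 -0.0483]
(319, 141) [ 0.5469 -0.0134  0.1473] [ 0.0606  0.0015 -0.0483]
(318, 351) [0.662  0.0031 0.1473] [-0.0557  0.001  -0.0483]
ring far extent x_tool [0.0406 0.0741 0.0751] y [-0.0125  0.0148]
```

```bash
python3 - <<'E'
from h import *
yaw=.147; R=Rtool(yaw+np.pi/2); R2=R@np.diag([-1,-1,1]); p0=np.array([.6072,-.0062,.009])
env.movel(p0+[-.01,0,.135],R,rate=.2)
q=np.array(env.sense()["joint_positions"]); q[6]-=np.pi; env.goto_joints(q)
s=env.sense(); print(s["t"],s["ee_pos"],s["joint_positions"],s["gripper_width"])
env.movel(p0+[0,0,.045],R2,rate=.15); s=env.sense(); print(s["t"],s["ee_pos"],s["wrist_force"])
T=wpose(); p,d=viewer.read_camera("wrist"); cv2.imwrite("pics/w6.png",p[:,:,::-1]); np.save("pics/w6.npy",d); np.save("pics/w6T.npy",T)
p,d=viewer.read_camera("scene"); cv2.imwrite("pics/s6.png",cv2.resize(p[150:330,220:480,::-1],None,fx=3,fy=3))
tips("wrist",["pin_seat","fork_seat","eye_blade","eye_plain"]);tips("scene",["pin_seat","fork_seat","eye_blade","eye_plain","flap_handle"])
E
```

```text
28.8833 [ 0.5977 -0.006   0.1446] [-0.4806  0.4688  0.573   1.8098 -0.3067  0.9503 -1.2001] 0.02163492030680006
29.6417 [ 0.6078 -0.0064  0.0546] [-0.1057 -0.872  -0.9679]
pin_seat [([0.66, 0.0034, 0.0487], 0.91)]
fork_seat []
eye_blade [([0.6666, 0.0009, 0.0888], 0.73)]
eye_plain [([0.5501, -0.0194, 0.0972], 0.72)]
pin_seat [([0.6666, -0.002, 0.0477], 0.86), ([0.6257, -0.1358, -0.0012], 0.34)]
fork_seat [([0.546, -0.0156, 0.049], 0.61)]
eye_blade [([0.3272, 0.1158, 0.026], 0.6)]
eye_plain [([0.4372, 0.0764, 0.0004], 0.86), ([0.5535, -0.0194, 0.0927], 0.63)]
flap_handle [([0.4611, -0.0296, 0.079], 0.92), ([0.5354, -0.161, 0.0039], 0.71)]
```

View pics/w6.png

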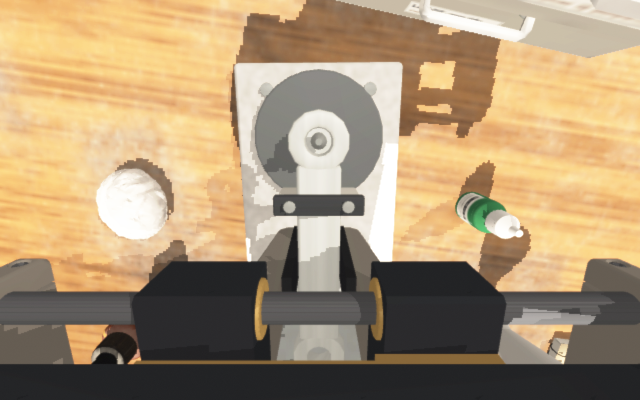

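```bash
python3 - <<'E'
from h import *
yaw=.147; R2=Rtool(yaw+np.pi/2)@np.diag([-1,-1,1]); p0=np.array([.6062,-.0064,.009])
for dz in (.030,.018,.008,.001):
    env.movel(p0+[0,0,dz],R2,rate=.06); s=env.sense(); print(dz,s["t"],s["ee_pos"],s["wrist_force"],s["moment"])
    if abs(s["wrist_force"][2])>15: print("stop"); break
T=wpose(); p,d=viewer.read_camera("wrist"); P=(cloud("wrist",d,T))
cv2.imwrite("pics/w7.png",p[:,:,::-1])
m=(d>0)&(np.hypot(P[...,0]-.6665,P[...,1]-.0026)<.015)&(np.hypot(P[...,0]-.6665,P[...,1]-.0026)>.009); print("eye top z",np.median(P[m][:,2]))
m=(d>0)&(abs((P[...,:2]-[.64,-.001])@[.989,.146])<.004)&(abs((P[...,:2]-[.64,-.001])@[-.146,.989])<.006); print("near-clamp z",np.median(P[m][:,2]))
E
```

```text
0.03 30.5917 [ 0.6057 -0.0066  0.0383] [ 0.6857 -0.9036 -1.2623] [-0.0398  0.1623 -0.0316]
0.018 30.9417 [ 0.6058 -0.0064  0.0264] [-1.1931 -0.1604 -1.5975] [-0.0083  0.1297  0.0182]
0.008 31.2583 [ 0.6058 -0.0065  0.0165] [ 0.6563  0.2885 -0.4335] [-0.0219  0.0977 -0.0218]
0.001 31.525 [ 0.6059 -0.0064  0.0096] [-0.6342  0.0731 -1.0608] [-0.0286  0.2131  0.0186]
eye top z 0.05838787358436598
near-clamp z 0.06305254891284293
```

```bash
python3 - <<'E'
from h import *
effector.release(); s=env.sense(); env.movel(s["ee_pos"]+[0,0,.11],rate=.2); 
T=wpose(); p,d=viewer.read_camera("wrist"); P=cloud("wrist",d,T); cv2.imwrite("pics/w8.png",p[:,:,::-1])
ax=np.array([np.cos(.147),np.sin(.147)]); c=np.array([.607,-.006]); b=(P[...,:2]-c)@ax; o=(P[...,:2]-c)@[-ax[1],ax[0]]
m=(d>0)&(P[...,2]>.053)&(P[...,2]<.0625)&(abs(b)<.085)&(abs(o)<.03)
Q=P[m]; A=np.c_[Q[:,:2],np.ones(len(Q))]; print("plane",np.linalg.lstsq(A,Q[:,2],rcond=None)[0],np.percentile(b[m],[.5,99.5]))
for lo,hi in ((-.074,-.046),(-.04,-.01),(-.01,.02),(.046,.074)):
    k=m&(b>lo)&(b<hi); print(lo,k.sum(),np.median(P[k][:,2]),np.percentile(o[k],[2,98]).mean())
tips("wrist",["eye_blade","eye_plain","fork_seat"])
viewer.read_camera("scene"); tips("scene",["eye_plain","fork_seat","flap_handle","eye_blade","pin_seat"]); print(env.sense()["t"])
E
```

```text
plane [0.0044 0.0069 0.0553] [-0.0718  0.0735]
-0.074 709 0.05756967098589011 -0.00032188870913129296
-0.04 786 0.05768694751196232 0.0005501517689810278
-0.01 846 0.05781553244883364 0.0005465619646072744
0.046 848 0.057804785596688835 0.0005830629302952493
eye_blade [([0.6659, 0.0015, 0.0431], 0.92)]
eye_plain [([0.4361, 0.0746, 0.0046], 0.85), ([0.5504, -0.0165, 0.0493], 0.79)]
fork_seat [([0.548, -0.0143, 0.0487], 0.61), ([0.6037, -0.0079, -0.0034], 0.47)]
eye_plain [([0.5491, -0.0194, 0.0436], 0.66)]
fork_seat [([0.5462, -0.0167, 0.0421], 0.55)]
flap_handle [([0.4583, -0.0298, 0.0778], 0.93), ([0.6686, 0.0003, 0.048], 0.48)]
eye_blade [([0.3263, 0.1181, 0.0261], 0.82), ([0.667, 0.005, 0.0454], 0.66)]
pin_seat [([0.667, 0.0019, 0.0437], 0.59)]
33.8833
```

View pics/w8.png

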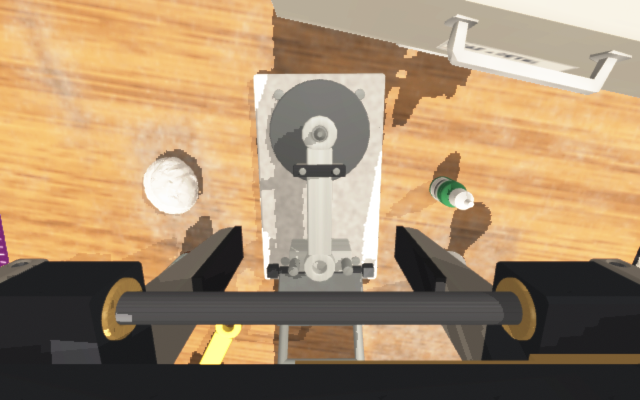

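```bash
python3 - <<'E'
from h import *
import sys
yaw=.134
ax=np.array([np.cos(yaw),np.sin(yaw),0]); k=np.array([0,0,1.])
h0=np.array([.521,-.020,.105]); hg=h0-.088*k; o=.026+.011
def tg(a):
    R=Rtool(yaw,max(a,0)*.42); return hg+.088*(-np.sin(a)*ax+np.cos(a)*k)+R[:,2]*o,R
p,R=tg(.8)
env.reach(p+[-.01,0,.10],R); env.movel(p+[-.002,0,.03],R,rate=.2); env.movel(p,R,rate=.1)
effector.grasp(12); s=env.sense(); print(s["t"],s["gripper_width"],s["grasp_force"],s["wrist_force"])
if s["gripper_width"]<.005: sys.exit()
for a in (.6,.4,.2,.05,-.015):
    p,R=tg(a); env.movel(p,R,rate=.1); s=env.sense(); print(a,s["t"],s["ee_pos"]-p,s["gripper_width"],s["wrist_force"])
    if np.linalg.norm(s["wrist_force"])>25: print("force"); break
T=wpose()
viewer.read_camera("scene"); tips("scene",["flap_handle"])
E
```

```text
Traceback (most recent call last):
station.PlanningError: the arm cannot follow that straight line within its joint ranges
```

```bash
python3 - <<'E'
from h import *
import sys
yaw=.134
ax=np.array([np.cos(yaw),np.sin(yaw),0]); k=np.array([0,0,1.])
h0=np.array([.521,-.020,.105]); hg=h0-.088*k; o=.026+.010
def tg(a):
    R=Rtool(yaw,max(a,0)*.3); return hg+.088*(-np.sin(a)*ax+np.cos(a)*k)+R[:,2]*o,R
p,R=tg(.8); print(env.sense()["t"],env.sense()["joint_positions"],solver.inverse_kinematics(p,R))
env.reach(p+[-.002,0,.09],R); print(env.sense()["joint_positions"],solver.inverse_kinematics(p,R))
env.movel(p+[-.002,0,.03],R,rate=.2); env.movel(p,R,rate=.1)
effector.grasp(12); s=env.sense(); print(s["t"],s["gripper_width"],s["grasp_force"],s["wrist_force"])
if s["gripper_width"]<.005: sys.exit()
for a in (.6,.4,.2,.05,-.015):
    p,R=tg(a); env.movel(p,R,rate=.1); s=env.sense(); print(a,s["t"],s["ee_pos"]-p,s["gripper_width"],s["wrist_force"])
    if np.linalg.norm(s["wrist_force"])>25: print("force"); break
viewer.read_camera("scene"); tips("scene",["flap_handle"])
E
```

```text
35.725 [-0.1686  0.2209  0.2146  2.3981 -0.4792  0.2204  0.6184] [-0.2153  0.3132  0.2594  2.3482 -0.4381  0.2768  0.566 ]
[-0.5554  0.1096  0.6116  2.3084 -0.2193  0.5143  0.3606] [-0.3673  0.3261  0.4356  2.357  -0.6247  0.3019  0.7476]
38.375 0.008297410601629428 11.994732767343521 [ 1.7815 -0.1619 -2.1938]
0.6 38.6833 [-0.0002  0.0001  0.0003] 0.008265731100765639 [-2.7148 -0.3742  5.7207]
0.4 38.9917 [0.001  0.0005 0.0008] 0.008881395499102886 [-2.8014  0.6964  9.0323]
0.2 39.3 [0.0018 0.0008 0.0009] 0.008292996735189042 [-1.0909  1.7096  8.781 ]
0.05 39.5667 [0.0021 0.0009 0.0007] 0.0081517432506318 [-0.1545  2.3517  9.26  ]
-0.015 39.8167 [0.0013 0.0008 0.0006] 0.008809993158205744 [0.6867 1.5506 5.789 ]
flap_handle [([0.5242, -0.0201, 0.1041], 0.93)]
```

```bash
python3 - <<'E'
from h import *
yaw=.134; ax=np.array([np.cos(yaw),np.sin(yaw),0])
for i in range(4):
    s=env.sense(); f=s["wrist_force"]@ax; print(s["t"],s["ee_pos"],s["wrist_force"])
    if f<-8: break
    env.movel(np.array([.5224,-.0198,.0695])+ax*.002*(i+1),Rtool(yaw),rate=.05)
s=env.sense(); print(s["ee_pos"],s["wrist_force"])
effector.release(); s=env.sense(); env.movel(s["ee_pos"]+[0,0,.13],rate=.2)
T=wpose(); p,d=viewer.read_camera("wrist"); P=cloud("wrist",d,T)
a=(P[...,:2]-[.526,-.0205])@ax[:2]; o=(P[...,:2]-[.526,-.0205])@[-ax[1],ax[0]]
m=(d>0)&(abs(a)<.03)&(abs(o)<.05)&(P[...,2]>.098)&(P[...,2]<.115); print("bar along",np.median(a[m]),P[m].mean(0),m.sum())
c=(P[...,:2]-[.607,-.006])@ax[:2]
for lo,hi in ((-.04,-.015),(-.01,.02),(.046,.072)):
    k=(d>0)&(P[...,2]>.05)&(P[...,2]<.064)&(c>lo)&(c<hi)&(abs(o)<.02); print(lo,np.median(P[k][:,2]))
tips("wrist",["flap_handle","eye_blade","eye_plain","fork_seat","pin_seat"])
p,d=viewer.read_camera("scene"); tips("scene",["flap_handle","eye_blade","eye_plain"])
P=cloud("scene",d); a=(P[...,:2]-[.526,-.0205])@ax[:2]; o=(P[...,:2]-[.526,-.0205])@[-ax[1],ax[0]]
m=(d>0)&(abs(a)<.025)&(abs(o)<.04)&(P[...,2]>.025)&(P[...,2]<.068); print("plate slope dx/dz",np.polyfit(P[m][:,2],a[m],1),m.sum())
D0=np.load("pics/scene0.npy"); P=cloud("scene",D0); a=(P[...,:2]-[.526,-.0205])@ax[:2]; o=(P[...,:2]-[.526,-.0205])@[-ax[1],ax[0]]
m=(D0>0)&(abs(a)<.025)&(abs(o)<.04)&(P[...,2]>.025)&(P[...,2]<.068); print("initial slope",np.polyfit(P[m][:,2],a[m],1),m.sum())
for t in ("jigger","dropper","colour_bottle","dough"): tips("scene",[t],1)
print(env.sense()["t"])
E
```

```text
39.9167 [ 0.5235 -0.019   0.0696] [0.0491 1.4373 4.4599]
40.1667 [ 0.5236 -0.019   0.0696] [-2.8224  1.2296  7.0341]
40.4167 [ 0.5236 -0.0189  0.0694] [-8.6313  0.7257 12.8579]
[ 0.5236 -0.0189  0.0694] [-8.6313  0.7257 12.8579]
bar along -0.0009048951892500113 [ 0.5242 -0.0167  0.1084] 729
-0.04 0.05797041811767584
-0.01 0.0579704916217349
0.046 0.05816403955652083
flap_handle [([0.5231, -0.0223, 0.1034], 0.81)]
eye_blade [([0.322, 0.1122, 0.0241], 0.88), ([0.6633, 0.0012, 0.0413], 0.62)]
eye_plain [([0.4323, 0.0719, 0.0068], 0.82), ([0.5505, -0.0161, 0.0482], 0.66)]
fork_seat [([0.5494, -0.012, 0.0492], 0.85)]
pin_seat [([0.6618, 0.0038, 0.0454], 0.85), ([0.5028, 0.1217, -0.0042], 0.58)]
flap_handle [([0.5253, -0.0208, 0.1067], 0.76)]
eye_blade [([0.6674, 0.0052, 0.0455], 0.85), ([0.3271, 0.1171, 0.0255], 0.71)]
eye_plain [([0.437, 0.0764, -0.0012], 0.82), ([0.5532, -0.0154, 0.0482], 0.61)]
plate slope dx/dz [ 0.0882 -0.0048] 717
initial slope [ 0.0517 -0.0036] 712
jigger []
dropper [([0.5073, 0.1285, -0.0025], 0.9)]
colour_bottle [([0.5344, -0.1604, 0.0065], 0.44)]
dough [([0.5945, 0.1433, -0.0022], 0.74)]
43.1917
```

```bash
python3 -c "
from h import *
print(workorder.finish_job(), env.sense()['t'])"
```

```text
the job is handed in; nothing more can be done
the job is handed in; nothing more can be done
```

I handed the job in at about 43 s. The arm is turned end for end with the blade eye seated on the pin, the plain end is in the fork, and the flap is pushed to its stop. The camera checks before handing in agreed with this, but the hand-in returned no verdict.

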